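# Pack a wall-clock kit tray

## Task

Pack the wall-clock kit: put the movement that has its brass shaft, the walnut ring with the hole, the long hour marker and the short hour marker into the wooden tray, each lying flat on the bottom of the pocket made for it (square, round, long slot, short slot), the movement with its shaft up. Leave the empty movement case and the solid disc where they lie.

Things in the scene. Friction and masses are not known exactly. Their poses are not given: they have to be found in the camera images.
- movement_mid (a point): clock movement: black plastic square box 56 x 56 x 20 mm with a brass collar (20 mm wide, 3 mm high) and brass shaft (8 mm wide, ending 15 mm above the box top) in the middle of its top. 80 g. Loose. Origin at the centre of the box, 10 mm above its underside (shaft not counted); z up towards the shaft, x and y along its sides.
- ring_mid (a point): centre ring: dark walnut ring 56 mm across and 22 mm high with a 26 mm hole right through. 30 g. Loose. Origin at its centre, half-way up; z up along the hole.
- long_marker_mid (a point): walnut hour marker: a dark wooden bar 74 mm long, 20 mm wide, 22 mm high, the longer of the two. 25 g. Loose. Origin at its centre, half-way up; z up, x along its length.
- short_marker_mid (a point): walnut hour marker: a dark wooden bar 42 mm long, 20 mm wide, 22 mm high, the shorter of the two. 16 g. Loose. Origin at its centre, half-way up; z up, x along its length.
- empty_case_mid (a point): look-alike: empty movement case, black plastic square box 56 x 56 x 20 mm with a plain top, no brass collar and no shaft. Loose; not part of the kit. Origin at its centre, half-way up; z up, x and y along its sides.
- disc_mid (a point): look-alike: solid dark walnut disc 56 mm across and 22 mm high, no hole. Loose; not part of the kit. Origin at its centre, half-way up; z up.
- insert_square: tray insert for the movement: a fixed plywood block 100 x 100 x 12 mm, one of four (places vary) filling a square tray 2 by 2, centres 101 mm apart; block tops 16 mm and tray wall 18 mm above the table. One square pocket 70 x 70 mm in its top, centred, 6 mm deep, lined grey. Origin at the centre of its underside: pocket floor at z = +6 mm, top at +12 mm; z up, x and y parallel to its sides and to the pocket's.
- insert_round: tray insert for the ring: a fixed plywood block 100 x 100 x 12 mm, one of four (places vary) filling a square tray 2 by 2, centres 101 mm apart; block tops 16 mm and tray wall 18 mm above the table. One round pocket 70 mm across in its top, centred, 6 mm deep, lined grey. Origin at the centre of its underside: pocket floor at z = +6 mm, top at +12 mm; z up, x and y parallel to its sides.
- insert_long: tray insert for the long marker: a fixed plywood block 100 x 100 x 12 mm, one of four (places vary) filling a square tray 2 by 2, centres 101 mm apart; block tops 16 mm and tray wall 18 mm above the table. One slot 88 mm long (along its x) and 34 mm wide in its top, centred, 6 mm deep, lined grey. Origin at the centre of its underside: pocket floor at z = +6 mm, top at +12 mm; z up, x and y parallel to its sides.
- insert_short: tray insert for the short marker: a fixed plywood block 100 x 100 x 12 mm, one of four (places vary) filling a square tray 2 by 2, centres 101 mm apart; block tops 16 mm and tray wall 18 mm above the table. One slot 56 mm long (along its x) and 34 mm wide in its top, centred, 6 mm deep, lined grey. Origin at the centre of its underside: pocket floor at z = +6 mm, top at +12 mm; z up, x and y parallel to its sides.
Things that resemble listed ones, but are neither listed nor needed, are in the scene too. Leave any purple look-alike of the insert_round alone.

How it is judged:
At the end, for the whole second after the job is handed in: Each kit part lies released and at rest in its own pocket: centre within 12 mm of the pocket's centre and at most 2.5 mm above its height when flat on the floor; movement shaft up within 0.08 rad. Empty case and solid disc moved less than 30 mm (horizontal distance between movement_mid and insert_square below 0.012 m and z of movement_mid in the frame of insert_square between 0.012 and 0.0185 m and linear speed of each of movement, ring, long_marker, short_marker below 0.02 m/s and contact force between the fingers and movement below 0.05 N and horizontal distance between ring_mid and insert_round below 0.012 m and z of ring_mid in the frame of insert_round between 0.013 and 0.0195 m and contact force between the fingers and ring below 0.05 N and horizontal distance between long_marker_mid and insert_long below 0.012 m and z of long_marker_mid in the frame of insert_long between 0.013 and 0.0195 m and contact force between the fingers and long_marker below 0.05 N and horizontal distance between short_marker_mid and insert_short below 0.012 m and z of short_marker_mid in the frame of insert_short between 0.013 and 0.0195 m and contact force between the fingers and short_marker below 0.05 N and angle between movement_mid's own z axis and vertical below 0.08 rad and not (distance of empty_case_mid from where it was at the start of the episode above 0.03 m) and not (distance of disc_mid from where it was at the start of the episode above 0.03 m)); the robot touches nothing.
It fails at once if the empty movement case is moved by more than 30 mm (distance of empty_case_mid from where it was at the start of the episode above 0.03 m).
It fails at once if the solid disc is moved by more than 30 mm (distance of disc_mid from where it was at the start of the episode above 0.03 m).
It also fails if it takes over 93 s, if anything falls off the work surface, if the arm or the gripper's body presses on something with over 40 N, if the wrist force passes 120 N, or if a joint passes its speed limit or range.

## Robot

A 6-joint arm with a two-finger parallel gripper is mounted at the origin on the work surface. World frame = base frame: x ahead of the robot, y to its left, z up, the work surface at z = 0. Lengths are in m, angles in rad, forces in N, time in s.
With the tool pointing down it reaches from about 0.375 to 0.9 m from the base axis. Payload 3.1 kg.
Tool frame: the origin (TCP) lies on the centre line of the jaws, within the pads' length; the fingertips stand 8 mm ahead of it and the grasp point (between the pads) lies 11 mm behind it; z points along the fingers, y is the line along which they close (so a half turn about z gives the same grasp; the last joint's range is limited). The gripper opens to 85 mm and grips with 20 to 120 N. Pads are 22 mm wide; open, the fingers measure 114 mm over their backs; the gripper's body (76 mm by 85 mm) begins 54 mm behind the grasp point. The pads swing forward as they close: fully open they stand 13 mm farther back than shut.
Start: joints at [1.058, 0.527, 1.433, -0, 1.181, -0.178], TCP at [0.205, 0.59, 0.239] pointing down, gripper open.
Joint ranges: [-3.08, 3.08], [-0.75, 2.2], [0.22, 2.44], [-1.43, 4.57], [0, 2.65], [-2.85, 2.85]. Speed limits (rad/s): [2.79, 2.79, 3.14, 3.14, 3.14, 3.14].

## Interface

Orientations are given as a unit quaternion [x, y, z, w].
In Python, from station import * gives the robot as it stands.
- The arm moves only by the tool play_rows, never from a script. Its argument "rows" is a list of rows, each a list of 3 entries, a list of its own where there are three numbers: the turn, a rotation vector about the tool's x, y, z in degrees, then the shift along the tool's x, y, z in mm, then the closure, from 0 (fully open) to 1 (shut). In form: [[[ax, ay, az], [dx, dy, dz], jaw], ...]. A call has 1 to 12 rows; each row shifts and turns the commanded pose from where the row before left it, along the tool's axes as they then stand; what a row does not reach is not made up. A row lasts 1/12 s, in which the tool goes at most 41.7 mm and 7.16 degrees, less where a joint would pass 70% of its speed; a pose out of reach is approached as far as the arm can. A call with a gripper value outside its range is refused whole. The fingers move at their own pace and stop on an object; "grip_force" is the grip in N (left out, the last holds). Time passes only in rows, so rows that do not move let the fingers close. It gives the time, the measured TCP pose, the force, the opening and the grip force at its end, in the units of the state.
- sense(): the state, without advancing time (a new reading comes with each control period).
- snapshot(name): name is "scene" or "side" or "wrist"; returns (picture, depth): 420x560x3 uint8, red, green, blue; 420x560 float32, m along the optical axis (not along the pixel's ray), 0 where there is no reading.
- get_calibration(name): a dict with "vfov" (degrees; the focal length in pixels is half the picture's height over the tangent of half this angle, whatever the lens; pixels are square), "cx", "cy" (the principal point, pixels), "k1" (the pictures are not rectified: a ray, as slopes to the right and down, at radius r is drawn at 1 + k1 r^2 times it, then the intrinsics apply), "xyz" and "attitude" of the camera in the world. Camera axes: x right, y down, z forward; pixel columns grow to the right and rows downward; lengths in m; the calibration is good to about 2 mm. A picture is of the moment at which its call begins: read the wrist's pose just before it. get_calibration takes no time and is no camera call; for the wrist camera it gives the pose at the moment of the call.
- sign_off(): hands the job in; it is judged then, once.
The state is a dict: "t": time; "q": joint angles; "qd": joint speeds; "tau": joint torques, N m; "tcp_pos": TCP position; "tool_rot": TCP orientation; "force": force on the tool from outside, world axes, zero at the start; "ft_torque": the same for the moment, N m; "finger_gap": opening from 0.0 (shut) to 1.0 (fully open); "gripper_force": force on a finger pad.
Only numpy, scipy, OpenCV 4.12 (cv2) and the standard library are available. Lean on these libraries where they do the work, as an engineer would, in place of code of your own. Each camera call takes 0.05 s, during which the arm holds its last target. There are 200 camera calls.

## Working session

There is one attempt and no reset: what is moved stays moved. The work goes in short steps, Python scripts to look and compute and a tool call to move; the robot and the scene stay as the last step left them, time stands still between calls to the robot, and variables do not carry over. Pictures are saved under pics/ and viewed, at most 14 in all, crops included, and the job is handed in when it is done.

Besides the shell and the picture viewer there is one more tool, called after "Request:" by a JSON object that holds its "name" and its "arguments". play_rows: Moves the arm, as the interface text tells. Its arguments: {"type":"object","properties":{"rows":{"type":"array","items":{"type":"array"}},"grip_force":{"type":"number"}},"required":["rows"]}

```bash
ls; mkdir -p pics; cat > h.py <<'E'
from station import *
import numpy as np, cv2
from scipy.spatial.transform import Rotation as R
def snap(name,png=None):
    c=get_calibration(name); im,d=snapshot(name)
    if png: cv2.imwrite('pics/'+png,im[:,:,::-1])
    np.savez('/tmp/%s.npz'%name,im=im,d=d)
    import pickle; pickle.dump(c,open('/tmp/%s.pkl'%name,'wb'))
    return c,im,d
def load(name):
    import pickle; z=np.load('/tmp/%s.npz'%name); return pickle.load(open('/tmp/%s.pkl'%name,'rb')),z['im'],z['d']
def K(c):
    f=210/np.tan(np.radians(c['vfov'])/2); return np.array([[f,0,c['cx']],[0,f,c['cy']],[0,0,1.]])
def rot(c):
    a=np.array(c['attitude'],float)
    return a if a.shape==(3,3) else R.from_quat(a).as_matrix()
def rays(c,uv):
    uv=np.array(uv,float).reshape(-1,1,2)
    n=cv2.undistortPoints(uv,K(c),np.array([c['k1'],0,0,0,0.])).reshape(-1,2)
    return np.c_[n,np.ones(len(n))]@rot(c).T
def at_z(c,uv,z):
    r=rays(c,uv); o=np.array(c['xyz']); return o+r*((z-o[2])/r[:,2])[:,None]
def px(c,P):
    M=rot(c).T; return cv2.projectPoints(np.array(P,float).reshape(-1,1,3),cv2.Rodrigues(M)[0],-M@np.array(c['xyz']),K(c),np.array([c['k1'],0,0,0,0.]))[0].reshape(-1,2)
E
python3 - <<'E'
from h import *
for n in ['scene','side','wrist']:
    c,im,d=snap(n,n+'0.png'); print(n,c)
print(sense())
E
```

```text
pics
scene {'vfov': 55.59575551208613, 'cx': 277.232033703716, 'cy': 205.44418556811007, 'k1': -0.05177597639865479, 'xyz': array([0.7057693 , 0.40613238, 0.81165929]), 'attitude': array([ 0.26255096,  0.92433608, -0.2643201 , -0.08249054])}
side {'vfov': 54.167017508926754, 'cx': 281.9372558561577, 'cy': 202.72364465955204, 'k1': -0.02719247744453046, 'xyz': array([ 0.20509892, -0.88357176,  0.70630688]), 'attitude': array([ 0.88590688, -0.11537695,  0.0522803 , -0.44623305])}
wrist {'vfov': 71.3726780844665, 'cx': 275.163135143177, 'cy': 209.49571532640505, 'k1': 0.003129800103943064, 'xyz': array([0.14132143, 0.61186555, 0.37272085]), 'attitude': array([0.80737023, 0.57462166, 0.07682996, 0.1098199 ])}
{'t': 0.15, 'q': array([ 1.05850504e+00,  5.28254122e-01,  1.43361035e+00,  2.12419607e-05,
        1.18139698e+00, -1.78489022e-01]), 'qd': array([ 0.0031647 , -0.00198422, -0.00546366, -0.00061981, -0.00042641,
        0.00117157]), 'tau': array([ 8.39187469e-04, -4.42742836e+01, -1.78275132e+01, -2.33159853e-04,
        5.61278255e-03,  6.38374942e-06]), 'tcp_pos': array([0.20446809, 0.59004336, 0.23855673]), 'tool_rot': array([ 1.66131269e-01,  9.86103293e-01, -7.81796455e-04, -2.91739628e-04]), 'force': array([-0.34543368, -0.60772879, -0.50159096]), 'ft_torque': array([-0.00223124, -0.00236067, -0.02405925]), 'gripper_force': 0.0, 'finger_gap': 1.003821479463041}
```

View pics/scene0.png

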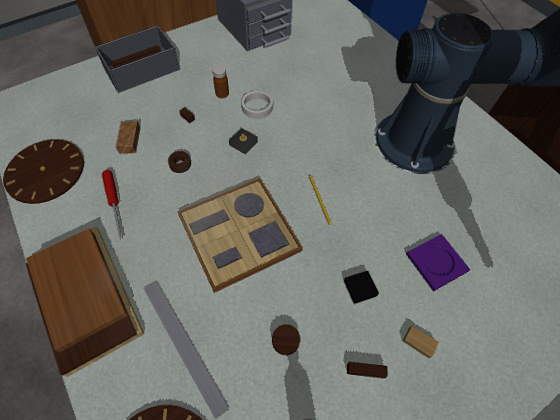

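View pics/side0.png

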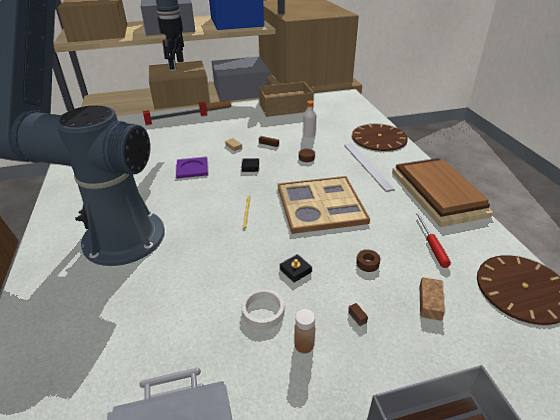

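Candidates in the scene picture:
- Movement: brass-topped box at (243,140). The plain black case is at (361,287).
- Ring: dark ring at (179,161). The disc is at (286,339) and a white ring at (257,103).
- Long marker: (367,369). Short marker: (187,115). Other blocks are at (128,137) and (421,340).
- Tray: (240,235). The purple decoy is at (438,262).

I'll check these in a close crop.

```bash
python3 - <<'E'
from h import *
c,im,d=load('scene')
def crop(x,y,w,h,s): return cv2.resize(im[y:y+h,x:x+w],None,fx=s,fy=s,interpolation=cv2.INTER_CUBIC)
a=crop(160,90,150,75,5); b=crop(170,170,140,125,4); e=crop(265,315,135,75,4)
cv2.imwrite('pics/cropA.png',a[:,:,::-1])
canvas=np.zeros((500,800,3),np.uint8); 
cv2.imwrite('pics/cropB.png',b[:,:,::-1]); cv2.imwrite('pics/cropC.png',e[:,:,::-1])
E
```

```text
(no output)
```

View pics/cropA.png

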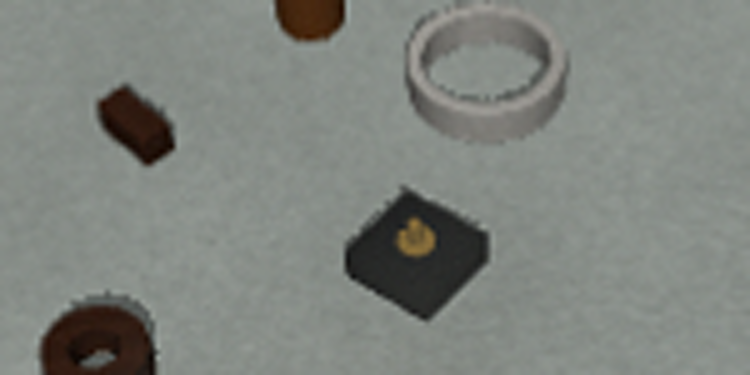

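View pics/cropB.png

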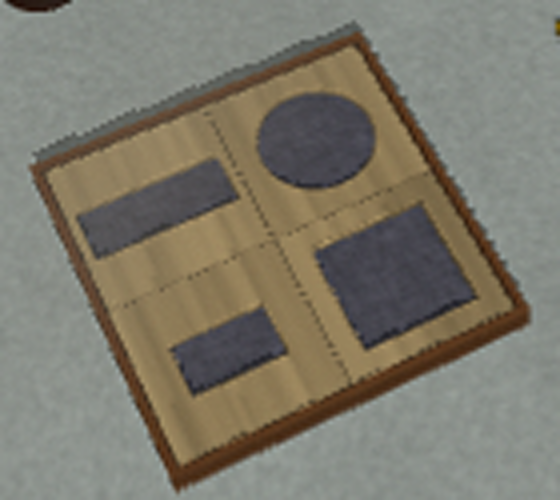

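View pics/cropC.png

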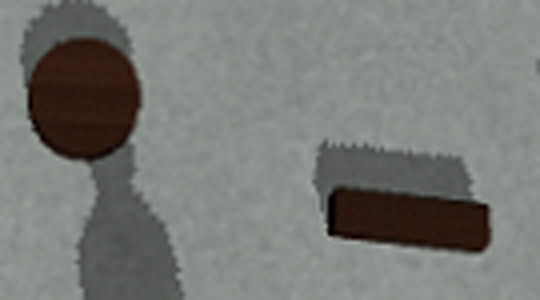

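The choices hold. Movement (brass collar) is at crop A (415,240), ring with hole at (97,350), short marker at (135,125). The tray has long, round, short and square pockets. The solid disc and the long marker are in crop C. Next I'll measure them from depth.

```bash
cat >> h.py <<'E'
def cloud(c,d):
    v,u=np.mgrid[0:420,0:560]; uv=np.c_[u.ravel(),v.ravel()].astype(float)
    P=(np.array(c['xyz'])+rays(c,uv)*d.ravel()[:,None]).reshape(420,560,3); P[d==0]=np.nan; return P
def top(P,uv,z0,z1,r=0.06):
    p0=P[int(uv[1])-1:int(uv[1])+2,int(uv[0])-1:int(uv[0])+2].reshape(-1,3); p0=np.nanmedian(p0,0)
    m=(P[...,2]>z0)&(P[...,2]<z1)&(np.hypot(P[...,0]-p0[0],P[...,1]-p0[1])<r)
    q=P[m]; (cx,cy),(w,h),a=cv2.minAreaRect((q[:,:2]*1000).astype(np.float32))
    if w<h: w,h,a=h,w,a+90
    return dict(c=np.round([cx,cy],1),size=np.round([w,h],1),ang=round((a+90)%180-90,1),z=round(float(np.median(q[:,2]))*1000,1),n=len(q))
E
python3 - <<'E'
from h import *
c,im,d=load('scene'); P=cloud(c,d)
for n,uv,zz in [('mov',(238,140),(.014,.025)),('ring',(170,160),(.016,.028)),('long',(367,369),(.016,.028)),('short',(187,114),(.016,.028)),('disc',(286,339),(.016,.028)),('case',(361,287),(.014,.026)),('tray',(240,235),(.013,.024))]:
    print(n,top(P,uv,*zz,r=.17 if n=='tray' else .06))
k=lambda x,y:(170+x/4-.4,170+y/4-.4)
for n,l in dict(long=[(76,212),(216,158),(240,197),(97,259)],short=[(172,348),(262,308),(287,353),(194,395)],sq=[(316,252),(424,203),(476,296),(366,348)],rnd=[(257,140),(376,140),(316,92),(316,188)]).items():
    w=at_z(c,[k(*p) for p in l],.016)[:,:2]*1000; print(n,w.mean(0).round(1),minr:=cv2.minAreaRect(w.astype(np.float32)))
E
```

```text
mov {'c': array([ 401.3, -232. ]), 'size': array([57.7, 57. ]), 'ang': 21.7, 'z': 21.3, 'n': 356}
ring {'c': array([ 574.6, -255. ]), 'size': array([55.5, 53.4]), 'ang': -82.5, 'z': 23.1, 'n': 292}
long {'c': array([481.7, 387.8]), 'size': array([72.7, 21.1]), 'ang': -39.0, 'z': 22.4, 'n': 457}
short {'c': array([ 488.8, -395.7]), 'size': array([42.5, 20.9]), 'ang': -74.4, 'z': 23.2, 'n': 98}
disc {'c': array([580.7, 258.6]), 'size': array([55.8, 54.8]), 'ang': 58.4, 'z': 22.8, 'n': 679}
case {'c': array([388. , 249.4]), 'size': array([56.7, 55.3]), 'ang': -12.7, 'z': 20.1, 'n': 670}
tray {'c': array([541.7,  -4.4]), 'size': array([217.5, 215.3]), 'ang': 85.6, 'z': 17.0, 'n': 5972}
long [588.3 -58.1] ((587.9035034179688, -58.89690017700195), (34.02555465698242, 88.22827911376953), 85.82433319091797)
short [596.4  43.6] ((596.0890502929688, 43.55854034423828), (31.008258819580078, 54.79096603393555), 85.25790405273438)
sq [494.4  50.7] ((494.28582763671875, 50.654197692871094), (66.22969055175781, 70.69506072998047), 85.9722900390625)
rnd [488.2 -49.8] ((488.1818542480469, -49.46771240234375), (48.01002883911133, 51.19926452636719), 15.395960807800293)
```

```bash
cat >> h.py <<'E'
def plan(x,y,z,psi):
    "mm, psi=deg direction of tool y (mod 180); prints turn about tool z, then shift in turned tool axes"
    s=sense(); M=R.from_quat(s['tool_rot']).as_matrix(); p=np.array(s['tcp_pos'])*1000
    cur=np.degrees(np.arctan2(M[1,1],M[0,1])); dw=(psi-cur+90)%180-90
    Mn=M@R.from_rotvec([0,0,np.radians(-dw)]).as_matrix(); v=Mn.T@(np.array([x,y,z])-p)
    q6=np.degrees(np.arctan2(y,x))-(cur+dw)
    print('t %.2f at %s yaw %.1f | turn %.1f, shift %s (|%.0f|) q6~%.0f gap %.3f F %s grip %.1f tilt %s'%(s['t'],p.round(1),cur,-dw,v.round(1),np.linalg.norm(v),(q6+180)%360-180,s['finger_gap'],np.round(s['force'],1),s['gripper_force'],M[:2,2].round(3)))
E
python3 -c "
from h import *
plan(482,388,150,51)"
```

```text
t 0.15 at [204.5 590.  238.6] yaw 70.9 | turn 19.9, shift [-342.8   17.8   88.6] (|355|) q6~-12 gap 1.004 F [-0.3 -0.6 -0.5] grip 0.0 tilt [-0.001 -0.001]
```

Request:
{"name": "play_rows", "arguments": {"rows": [[[0,0,6.6],[0,0,0],0],[[0,0,6.7],[0,0,0],0],[[0,0,6.6],[0,0,0],0],[[0,0,0],[-38,2,9.8],0],[[0,0,0],[-38,2,9.8],0],[[0,0,0],[-38,2,9.8],0],[[0,0,0],[-38,2,9.8],0],[[0,0,0],[-38,2,9.8],0],[[0,0,0],[-38,2,9.8],0],[[0,0,0],[-38,2,9.8],0],[[0,0,0],[-38,2,9.8],0],[[0,0,0],[-39,2,10],0]], "grip_force": 30}}

```text
t: 1.15
tcp_pos: [0.4836, 0.3872, 0.1502]
tool_rot: [0.334, 0.943, -0.0, -0.0]
force: [0.9, 1.1, 0.5]
finger_gap: 1.001
gripper_force: 0.0
```

Request:
{"name": "play_rows", "arguments": {"rows": [[[0,0,0],[0,0,0],0],[[0,0,0],[0,0,0],0]]}}

```text
t: 1.32
tcp_pos: [0.484, 0.3866, 0.1498]
tool_rot: [0.336, 0.942, -0.001, -0.001]
force: [0.4, -0.1, 0.7]
finger_gap: 1.001
gripper_force: 0.0
```

```bash
python3 -c "
from h import *
plan(482,388,20,51)
c,im,d=snap('wrist','w1.png'); P=cloud(c,d)
print(px(c,[.482,.388,.022]),top(P,px(c,[.482,.388,.022])[0],.016,.028))"
```

```text
t 1.32 at [484.  386.6 149.8] yaw 50.7 | turn -0.3, shift [  2.3   0.  129.8] (|130|) q6~-12 gap 1.001 F [ 0.4 -0.1  0.7] grip 0.0 tilt [-0.002 -0.001]
[[275.31472258 201.33137476]] {'c': array([479.8, 389.7]), 'size': array([73.3, 20. ]), 'ang': -38.7, 'z': 21.6, 'n': 1711}
```

View pics/w1.png

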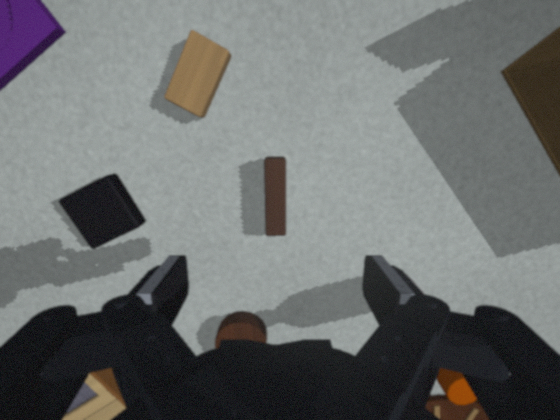

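The wrist view shows the long marker upright at (275,196), lined up with the jaws. The black case and disc are well clear. I'll descend and grip.

Request:
{"name": "play_rows", "arguments": {"rows": [[[0,0,0],[5,0,33.5],0.3],[[0,0,0],[0,0,33.5],0.5],[[0,0,0],[0,0,33.5],0.5],[[0,0,0],[0,0,33.5],0.5],[[0,0,0],[0,0,0],1],[[0,0,0],[0,0,0],1],[[0,0,0],[0,0,0],1],[[0,0,0],[0,0,0],1],[[0,0,0],[0,0,0],1],[[0,0,0],[0,0,0],1]], "grip_force": 30}}

```text
t: 2.2
tcp_pos: [0.4797, 0.3924, 0.0192]
tool_rot: [0.334, 0.943, 0.001, 0.001]
force: [0.4, -0.0, 0.1]
finger_gap: 0.222
gripper_force: 36.1
```

```bash
python3 -c "
from h import *
plan(588,-58,110,85.8)"
```

```text
t 2.20 at [479.7 392.4  19.2] yaw 51.0 | turn -34.8, shift [-141.3 -441.1  -91.3] (|472|) q6~-91 gap 0.222 F [ 0.4 -0.   0.1] grip 36.1 tilt [0.003 0.002]
```

Request:
{"name": "play_rows", "arguments": {"rows": [[[0,0,0],[0,0,-30],1],[[0,0,0],[0,0,-30],1],[[0,0,0],[0,0,-31],1],[[0,0,-7],[0,0,0],1],[[0,0,-7],[0,0,0],1],[[0,0,-7],[0,0,0],1],[[0,0,-7],[0,0,0],1],[[0,0,-6.8],[0,0,0],1]]}}

```text
t: 2.87
tcp_pos: [0.479, 0.3917, 0.1094]
tool_rot: [0.034, 0.999, 0.001, 0.001]
force: [0.3, -0.5, -0.8]
finger_gap: 0.226
gripper_force: 36.1
```

Request:
{"name": "play_rows", "arguments": {"rows": [[[0,0,0],[-11.5,-36.7,0],1],[[0,0,0],[-11.5,-36.7,0],1],[[0,0,0],[-11.5,-36.7,0],1],[[0,0,0],[-11.5,-36.7,0],1],[[0,0,0],[-11.5,-36.7,0],1],[[0,0,0],[-11.5,-36.7,0],1],[[0,0,0],[-11.5,-36.7,0],1],[[0,0,0],[-11.5,-36.7,0],1],[[0,0,0],[-11.5,-36.7,0],1],[[0,0,0],[-11.5,-36.7,0],1],[[0,0,0],[-11.5,-36.7,0],1],[[0,0,0],[-11.5,-36.7,0],1]]}}

```text
t: 3.87
tcp_pos: [0.5843, -0.0599, 0.1092]
tool_rot: [0.037, 0.999, -0.0, 0.001]
force: [0.4, -0.8, 0.1]
finger_gap: 0.22
gripper_force: 36.1
```

Request:
{"name": "play_rows", "arguments": {"rows": [[[0,0,0],[0,0,0],1],[[0,0,0],[0,0,0],1]]}}

```text
t: 4.03
tcp_pos: [0.5849, -0.0605, 0.1091]
tool_rot: [0.039, 0.999, -0.0, 0.001]
force: [0.3, 1.4, 0.3]
finger_gap: 0.223
gripper_force: 36.1
```

```bash
python3 -c "
from h import *
plan(586.5,-58,32,85.8)
c,im,d=snap('wrist','w2.png')
import cv2
for n,p in dict(long=(588,-58.3),sq=(494.5,50.2),short=(596,43)).items(): print(n,px(c,[p[0]/1e3,p[1]/1e3,.016]).round())"
```

```text
t 4.03 at [584.9 -60.5 109.1] yaw 85.5 | turn -0.3, shift [-1.2  2.7 77.1] (|77|) q6~-91 gap 0.223 F [0.3 1.4 0.3] grip 36.1 tilt [ 0.003 -0.001]
long [[279. 218.]]
sq [[420.  82.]]
short [[404. 218.]]
```

View pics/w2.png

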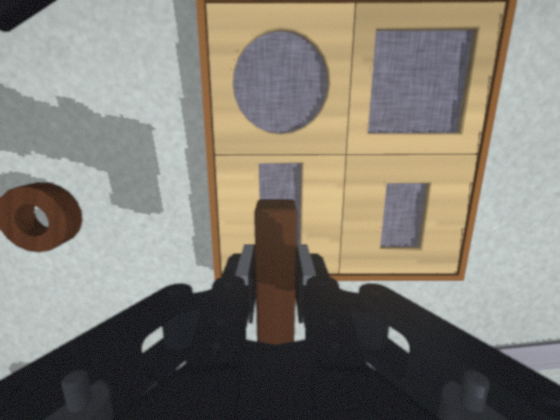

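The view shows the marker hanging over the long slot at (280,190 and below), with the round, square and short pockets at (281,81), (421,81) and (405,215). I'll refine the pocket centres from it.

```bash
python3 -c "
from h import *
c,im,d=load('wrist'); P=cloud(c,d)
for n,l in dict(sq=[(377,28),(476,28),(462,133),(369,133)],short=[(387,182),(428,182),(423,248),(382,248)],rnd=[(233,81),(329,81),(281,30),(281,133)],tr=[(205,2),(514,2),(464,279),(217,279)]).items():
    print(n,(at_z(c,l,.016)[:,:2].mean(0)*1000).round(1), np.ptp(at_z(c,l,.016)[:,:2],0)*1000)
print(at_z(c,[(259,163),(302,163)],.016)*1000)
print('ring',top(P,(20,215),.016,.028))
"
```

```text
sq [495.  51.] [75.03714677 72.46360555]
short [594.7  43.8] [58.47249516 34.8716246 ]
rnd [486.7 -49. ] [68.32777494 68.71526089]
tr [544.3  -1.2] [222.83521091 226.04669962]
[[542.78756025 -70.19015877  16.        ]
 [545.39095438 -37.08803514  16.        ]]
ring {'c': array([ 573.6, -252.7]), 'size': array([55.7, 52.4]), 'ang': -18.4, 'z': 21.5, 'n': 3182}
```

Request:
{"name": "play_rows", "arguments": {"rows": [[[0,0,-0.3],[-1,3,26],1],[[0,0,0],[0,0,26],1],[[0,0,0],[0,0,20],1],[[0,0,0],[0,0,6],1],[[0,0,0],[0,0,0],1]]}}

```text
t: 4.5
tcp_pos: [0.5833, -0.0529, 0.0287]
tool_rot: [0.033, 0.999, 0.001, -0.002]
force: [-0.1, 0.6, -0.2]
finger_gap: 0.223
gripper_force: 36.1
```

Request:
{"name": "play_rows", "arguments": {"rows": [[[0,0,0],[0,0,0],1],[[0,0,0],[0,0,1],0.65],[[0,0,0],[0,0,0],0.65],[[0,0,0],[0,0,0],0.65],[[0,0,0],[0,0,0],0.65],[[0,0,0],[0,0,-35],0.65],[[0,0,0],[0,0,-35],0.3],[[0,0,0],[0,0,-20],0]]}}

```text
t: 5.17
tcp_pos: [0.5863, -0.0552, 0.1218]
tool_rot: [0.034, 0.999, -0.0, 0.002]
force: [0.7, -0.4, -0.1]
finger_gap: 0.62
gripper_force: 0.0
```

```bash
python3 -c "
from h import *
plan(574,-254,110,85.5)"
```

```text
t 5.17 at [586.3 -55.2 121.8] yaw 86.1 | turn 0.6, shift [  -3.3 -199.1   12. ] (|200|) q6~-109 gap 0.620 F [ 0.7 -0.4 -0.1] grip 0.0 tilt [ 0.003 -0.001]
```

Request:
{"name": "play_rows", "arguments": {"rows": [[[0,0,0],[-0.6,-40,0],0],[[0,0,0],[-0.6,-40,0],0],[[0,0,0],[-0.6,-40,0],0],[[0,0,0],[-0.6,-40,0],0],[[0,0,0],[-0.6,-39,0],0],[[0,0,0],[0,0,0],0],[[0,0,0],[0,0,0],0]]}}

```text
t: 5.75
tcp_pos: [0.5742, -0.2564, 0.1193]
tool_rot: [0.037, 0.999, -0.0, 0.001]
force: [-1.1, 0.8, 0.3]
finger_gap: 1.002
gripper_force: 0.0
```

```bash
python3 -c "
from h import *
plan(574,-254,17,85.8)
c,im,d=snap('wrist','w3.png'); P=cloud(c,d)
uv=px(c,[.574,-.254,.022])[0]; print(uv,top(P,uv+[0,-22],.016,.028))
c,im,d=snap('scene','s1.png'); P=cloud(c,d); print('long',top(P,px(c,[.588,-.058,.03])[0],.023,.04))"
```

```text
t 5.75 at [ 574.2 -256.4  119.3] yaw 85.8 | turn 0.0, shift [  0.5   2.5 102.3] (|102|) q6~-110 gap 1.002 F [-1.1  0.8  0.3] grip 0.0 tilt [ 0.001 -0.001]
[278.67300055 212.45257761] {'c': array([ 572.8, -254.7]), 'size': array([55.1, 54.6]), 'ang': 25.8, 'z': 21.6, 'n': 2714}
long {'c': array([597.7, -55. ]), 'size': array([87.2, 21.6]), 'ang': -4.2, 'z': 32.5, 'n': 316}
```

Request:
{"name": "play_rows", "arguments": {"rows": [[[0,0,0],[1,2,35],0],[[0,0,0],[0,0,34],0],[[0,0,0],[0,0,34],0],[[0,0,0],[0,0,0],0],[[0,0,0],[0,0,0],1],[[0,0,0],[0,0,0],1],[[0,0,0],[0,0,0],1],[[0,0,0],[0,0,0],1],[[0,0,0],[0,0,0],1],[[0,0,0],[0,0,0],1]]}}

```text
t: 6.68
tcp_pos: [0.5753, -0.252, 0.0188]
tool_rot: [0.034, 0.999, -0.001, 0.002]
force: [0.8, 2.6, 7.2]
finger_gap: 0.642
gripper_force: 32.2
```

```bash
python3 -c "
from h import *
plan(487,-50,100,85.8)
c,im,d=snap('scene'); P=cloud(c,d); print('long',top(P,px(c,[.588,-.058,.03])[0],.025,.036))
a=cv2.resize(im[90:300,140:320],None,fx=3,fy=2.8); cv2.imwrite('pics/s2.png',a[:,:,::-1])"
```

```text
t 6.68 at [ 575.3 -252.    18.8] yaw 86.1 | turn 0.3, shift [102.5 194.8 -82. ] (|235|) q6~-92 gap 0.642 F [0.8 2.6 7.2] grip 32.2 tilt [ 0.004 -0.002]
long {'c': array([591.7, -54.3]), 'size': array([74.2, 20.9]), 'ang': -5.1, 'z': 32.6, 'n': 295}
```

View pics/s2.png

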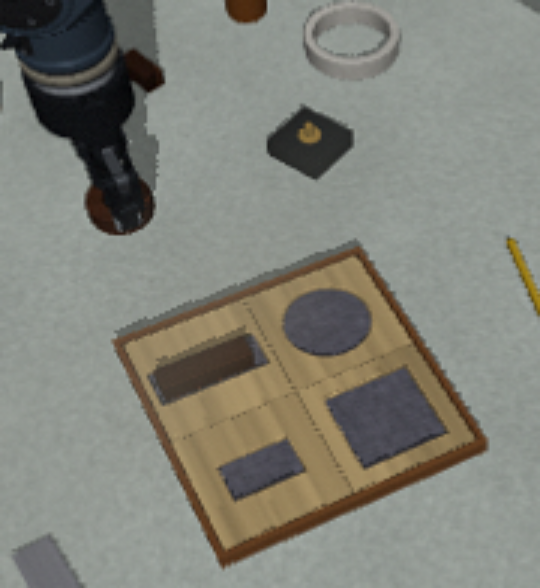

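The long marker lies in its slot at (210,367), and the ring is held. I'll carry it to the round pocket.

Request:
{"name": "play_rows", "arguments": {"rows": [[[0,0,0],[0,0,-28],1],[[0,0,0],[0,0,-28],1],[[0,0,0.3],[0,0,-28],1],[[0,0,0],[16.8,32.5,0],1],[[0,0,0],[16.8,32.5,0],1],[[0,0,0],[16.8,32.5,0],1],[[0,0,0],[16.8,32.5,0],1],[[0,0,0],[16.8,32.5,0],1],[[0,0,0],[16.8,32.5,0],1],[[0,0,0],[0,0,0],1],[[0,0,0],[0,0,0],1]]}}

```text
t: 7.65
tcp_pos: [0.4865, -0.0479, 0.1009]
tool_rot: [0.035, 0.999, -0.0, 0.0]
force: [0.5, 0.1, -0.4]
finger_gap: 0.64
gripper_force: 32.1
```

```bash
python3 -c "
from h import *
plan(489,-50,32,85.8)"
```

```text
t 7.65 at [486.5 -47.9 100.9] yaw 86.0 | turn 0.2, shift [-2.6 -1.9 68.9] (|69|) q6~-92 gap 0.640 F [ 0.5  0.1 -0.4] grip 32.1 tilt [ 0. -0.]
```

Request:
{"name": "play_rows", "arguments": {"rows": [[[0,0,0],[-2,-2,25],1],[[0,0,0],[0,0,25],1],[[0,0,0],[0,0,14],1],[[0,0,0],[0,0,6],1],[[0,0,0],[0,0,0],1],[[0,0,0],[0,0,0],1]]}}

```text
t: 8.15
tcp_pos: [0.4904, -0.0529, 0.0303]
tool_rot: [0.037, 0.999, -0.0, 0.001]
force: [-0.5, 0.3, -0.7]
finger_gap: 0.641
gripper_force: 32.1
```

Request:
{"name": "play_rows", "arguments": {"rows": [[[0,0,0],[0,0,0],0.22],[[0,0,0],[0,0,0],0.22],[[0,0,0],[0,0,0],0.22],[[0,0,0],[0,0,-30],0.22],[[0,0,0],[0,0,-30],0.22],[[0,0,0],[0,0,-30],0.22]]}}

```text
t: 8.65
tcp_pos: [0.4887, -0.0516, 0.1207]
tool_rot: [0.037, 0.999, 0.0, -0.001]
force: [0.5, -0.9, -0.4]
finger_gap: 0.781
gripper_force: 0.0
```

```bash
python3 -c "
from h import *
plan(401,-232,125,111.7)
plan(401,-232,125,21.7)
c,im,d=load('scene'); P=cloud(c,d); print(top(P,(238,140),.014,.025))
"
```

```text
t 8.65 at [488.7 -51.6 120.7] yaw 85.8 | turn -25.9, shift [ 148.2 -135.2   -4.3] (|201|) q6~-142 gap 0.781 F [ 0.5 -0.9 -0.4] grip 0.0 tilt [-0.002  0.001]
t 8.65 at [488.7 -51.6 120.7] yaw 85.8 | turn 64.1, shift [-135.2 -148.2   -4.3] (|201|) q6~-52 gap 0.781 F [ 0.5 -0.9 -0.4] grip 0.0 tilt [-0.002  0.001]
{'c': array([ 400.8, -232.1]), 'size': array([57.5, 57. ]), 'ang': -67.4, 'z': 21.2, 'n': 353}
```

Request:
{"name": "play_rows", "arguments": {"rows": [[[0,0,-6.5],[0,0,0],0],[[0,0,-6.5],[0,0,0],0],[[0,0,-6.5],[0,0,0],0],[[0,0,-6.5],[0,0,0],0],[[0,0,0],[29.6,-27,0],0],[[0,0,0],[29.6,-27,0],0],[[0,0,0],[29.6,-27,0],0],[[0,0,0],[29.6,-27,0],0],[[0,0,0],[29.6,-27,0],0],[[0,0,0],[0,0,0],0],[[0,0,0],[0,0,0],0]]}}

```text
t: 9.57
tcp_pos: [0.4013, -0.2343, 0.1203]
tool_rot: [-0.186, 0.982, -0.001, 0.0]
force: [0.5, 0.9, -0.7]
finger_gap: 0.996
gripper_force: 0.0
```

```bash
python3 -c "
from h import *
c,im,d=snap('wrist','w4.png'); P=cloud(c,d)
uv=px(c,[.401,-.232,.02])[0]; r=top(P,uv+[25,0],.014,.025); print(uv,r)
plan(*r['c'],17,111.7)
print('q6',np.degrees(sense()['q'][5]))
c,im,d=snap('scene','s3.png'); P=cloud(c,d); print('ring',top(P,px(c,[.487,-.068,.03])[0],.024,.04))"
```

```text
[278.60660593 212.88546616] {'c': array([ 399.8, -232.3]), 'size': array([56.2, 56.2]), 'ang': -67.0, 'z': 19.6, 'n': 4132}
t 9.62 at [ 401.4 -232.5  120.2] yaw 111.6 | turn -0.1, shift [  1.4   0.8 103.2] (|103|) q6~-142 gap 1.002 F [-0.2  0.6  0.1] grip 0.0 tilt [0. 0.]
q6 -155.57267944421665
ring {'c': array([476.2, -51.3]), 'size': array([82. , 54.6]), 'ang': -4.3, 'z': 32.7, 'n': 346}
```

View pics/w4.png

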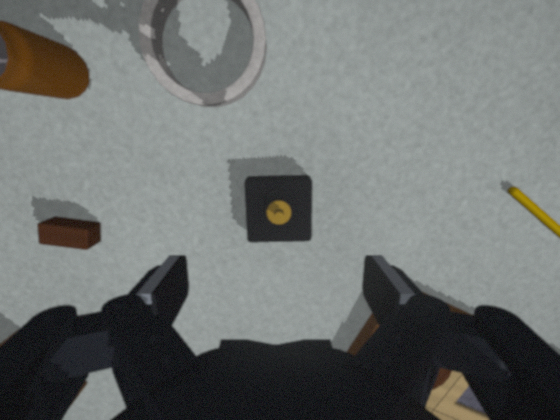

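The movement, with its brass shaft, is centred at (278,209) and square to the jaws. Descending.

Request:
{"name": "play_rows", "arguments": {"rows": [[[0,0,0],[1,1,35],0],[[0,0,0],[0,0,35],0],[[0,0,0],[0,0,33],0],[[0,0,0],[0,0,0],0],[[0,0,0],[0,0,0],1],[[0,0,0],[0,0,0],1],[[0,0,0],[0,0,0],1],[[0,0,0],[0,0,0],1],[[0,0,0],[0,0,0],1]]}}

```text
t: 10.42
tcp_pos: [0.4018, -0.2321, 0.0191]
tool_rot: [-0.189, 0.982, -0.002, 0.001]
force: [1.4, 2.3, 8.1]
finger_gap: 0.641
gripper_force: 32.6
```

Request:
{"name": "play_rows", "arguments": {"rows": [[[0,0,0],[0,0,-30],1],[[0,0,0],[0,0,-30],1],[[0,0,0],[0,0,-30],1],[[0,0,6.5],[0,0,0],1],[[0,0,6.5],[0,0,0],1],[[0,0,6.5],[0,0,0],1],[[0,0,6.5],[0,0,0],1],[[0,0,0],[0,0,0],1]]}}

```text
t: 11.08
tcp_pos: [0.4008, -0.2317, 0.1082]
tool_rot: [0.038, 0.999, -0.001, 0.001]
force: [-0.2, -0.6, 0.1]
finger_gap: 0.643
gripper_force: 32.5
```

```bash
python3 -c "
from h import *
plan(496,50.5,105,85.8)
c,im,d=snap('scene','s4.png'); P=cloud(c,d); print('ring',top(P,px(c,[.487,-.068,.03])[0],.026,.035))
cv2.imwrite('pics/s4.png',cv2.resize(im[90:300,140:320],None,fx=3,fy=2.8)[:,:,::-1])"
```

```text
t 11.08 at [ 400.8 -231.7  108.2] yaw 85.7 | turn -0.1, shift [-74.3 288.5   2.9] (|298|) q6~-80 gap 0.643 F [-0.2 -0.6  0.1] grip 32.5 tilt [ 0.002 -0.002]
ring {'c': array([490. , -52.5]), 'size': array([54.9, 53.4]), 'ang': -42.0, 'z': 32.5, 'n': 312}
```

View pics/s4.png

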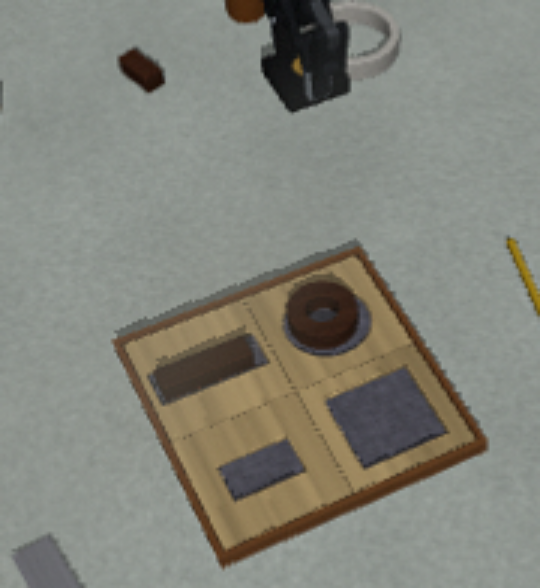

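The ring sits in the round pocket at (322,312) and the movement is held with its shaft up. I'll carry it to the square pocket.

Request:
{"name": "play_rows", "arguments": {"rows": [[[0,0,0],[-9.3,36,0],1],[[0,0,0],[-9.3,36,0],1],[[0,0,0],[-9.3,36,0],1],[[0,0,0],[-9.3,36,0],1],[[0,0,0],[-9.3,36,0],1],[[0,0,0],[-9.3,36,0],1],[[0,0,0],[-9.3,36,0],1],[[0,0,0],[-9.3,36,0],1],[[0,0,0],[0,0,0],1],[[0,0,0],[0,0,0],1]]}}

```text
t: 11.97
tcp_pos: [0.4964, 0.0522, 0.1073]
tool_rot: [0.033, 0.999, -0.0, 0.001]
force: [-0.2, -0.5, -0.9]
finger_gap: 0.643
gripper_force: 32.5
```

```bash
python3 -c "
from h import *
plan(496.5,50.5,32,85.8)"
```

```text
t 11.97 at [496.4  52.2 107.3] yaw 86.2 | turn 0.4, shift [-0.2 -1.7 75.3] (|75|) q6~-80 gap 0.643 F [-0.2 -0.5 -0.9] grip 32.5 tilt [ 0.001 -0.   ]
```

Request:
{"name": "play_rows", "arguments": {"rows": [[[0,0,0.4],[0,-1,28],1],[[0,0,0],[0,0,28],1],[[0,0,0],[0,0,14],1],[[0,0,0],[0,0,6],1],[[0,0,0],[0,0,0],1],[[0,0,0],[0,0,0],1]]}}

```text
t: 12.47
tcp_pos: [0.496, 0.0483, 0.0312]
tool_rot: [0.041, 0.999, -0.0, 0.0]
force: [-0.0, 0.4, -0.6]
finger_gap: 0.638
gripper_force: 33.2
```

Request:
{"name": "play_rows", "arguments": {"rows": [[[0,0,0],[0,0,0],0.22],[[0,0,0],[0,0,0],0.22],[[0,0,0],[0,0,0],0.22],[[0,0,0],[0,0,-30],0.22],[[0,0,0],[0,0,-30],0.22],[[0,0,0],[0,0,-30],0.22]]}}

```text
t: 12.97
tcp_pos: [0.4954, 0.0493, 0.1219]
tool_rot: [0.04, 0.999, 0.0, -0.001]
force: [0.8, 0.0, -1.1]
finger_gap: 0.775
gripper_force: 0.0
```

```bash
python3 -c "
from h import *
plan(488.5,-396,125,15.6)
plan(495,-200,125,15.6)
print(np.degrees(sense()['q']))"
```

```text
t 12.97 at [495.4  49.3 121.9] yaw 85.4 | turn 69.8, shift [-427.1 -126.4   -3.2] (|445|) q6~-55 gap 0.775 F [ 0.8  0.  -1.1] grip 0.0 tilt [-0.001  0.   ]
t 12.97 at [495.4  49.3 121.9] yaw 85.4 | turn 69.8, shift [-240.   -67.5   -3.2] (|249|) q6~-38 gap 0.775 F [ 0.8  0.  -1.1] grip 0.0 tilt [-0.001  0.   ]
[-7.19382329e+00  3.13035846e+01  1.06244196e+02 -2.68037190e-03
  4.25273215e+01 -9.25793811e+01]
```

Request:
{"name": "play_rows", "arguments": {"rows": [[[0,0,7],[0,0,-20],0],[[0,0,7],[0,0,0],0],[[0,0,7],[0,0,0],0],[[0,0,7],[0,0,0],0],[[0,0,7],[0,0,0],0],[[0,0,7],[0,0,0],0],[[0,0,7],[0,0,0],0],[[0,0,7],[0,0,0],0],[[0,0,7],[0,0,0],0],[[0,0,6.8],[0,0,0],0]]}}

```text
t: 13.8
tcp_pos: [0.4959, 0.0494, 0.1415]
tool_rot: [0.607, 0.795, 0.0, 0.0]
force: [0.4, -0.0, -0.7]
finger_gap: 1.003
gripper_force: 0.0
```

Request:
{"name": "play_rows", "arguments": {"rows": [[[0,0,0],[-35.6,-10.5,0],0],[[0,0,0],[-35.6,-10.5,0],0],[[0,0,0],[-35.6,-10.5,0],0],[[0,0,0],[-35.6,-10.5,0],0],[[0,0,0],[-35.6,-10.5,0],0],[[0,0,0],[-35.6,-10.5,0],0],[[0,0,0],[-35.6,-10.5,0],0],[[0,0,0],[-35.6,-10.5,0],0],[[0,0,0],[-35.6,-10.5,0],0],[[0,0,0],[-35.6,-10.5,0],0],[[0,0,0],[-35.6,-10.5,0],0],[[0,0,0],[-35.6,-10.5,0],0]]}}

```text
t: 14.8
tcp_pos: [0.4888, -0.3978, 0.1415]
tool_rot: [0.605, 0.796, -0.0, 0.0]
force: [-0.3, 0.3, -0.2]
finger_gap: 1.001
gripper_force: 0.0
```

Request:
{"name": "play_rows", "arguments": {"rows": [[[0,0,0],[0,0,0],0],[[0,0,0],[0,0,0],0]]}}

```text
t: 14.97
tcp_pos: [0.4889, -0.3985, 0.1413]
tool_rot: [0.606, 0.795, -0.0, 0.001]
force: [0.3, 0.4, 0.1]
finger_gap: 1.001
gripper_force: 0.0
```

```bash
python3 -c "
from h import *
c,im,d=snap('wrist','w5.png'); P=cloud(c,d)
uv=px(c,[.4885,-.396,.022])[0]; r=top(P,uv,.016,.028,.04); print(uv,r)
plan(*r['c'],17,15.6)
c,im,d=snap('scene','s5.png'); P=cloud(c,d); print('mov',top(P,px(c,[.495,.07,.03])[0],.025,.034))"
```

```text
[275.14532352 203.21093372] {'c': array([ 487.8, -395.4]), 'size': array([42.2, 20. ]), 'ang': -76.8, 'z': 21.6, 'n': 1008}
t 15.02 at [ 488.6 -396.2  141. ] yaw 15.5 | turn -0.1, shift [  0.9  -0.6 124. ] (|124|) q6~-55 gap 1.000 F [ 0.1  0.8 -0.9] grip 0.0 tilt [-0.     0.001]
mov {'c': array([495.,  48.]), 'size': array([57. , 56.2]), 'ang': 87.1, 'z': 30.7, 'n': 530}
```

View pics/w5.png

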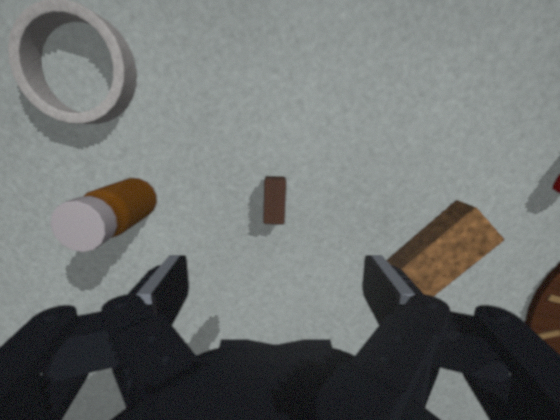

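The short marker is centred at (275,201). The bottle and cork block are clear of the jaws. Descending.

Request:
{"name": "play_rows", "arguments": {"rows": [[[0,0,2],[1,0,35],0.4],[[0,0,0],[0,0,35],0.5],[[0,0,0],[0,0,35],0.5],[[0,0,0],[0,0,18],0.5],[[0,0,0],[0,0,0],0.5],[[0,0,0],[0,0,0],1],[[0,0,0],[0,0,0],1],[[0,0,0],[0,0,0],1],[[0,0,0],[0,0,0],1],[[0,0,0],[0,0,0],1]]}}

```text
t: 15.9
tcp_pos: [0.4897, -0.3957, 0.0196]
tool_rot: [0.619, 0.786, -0.0, 0.001]
force: [-0.2, 0.4, 0.8]
finger_gap: 0.222
gripper_force: 34.8
```

Request:
{"name": "play_rows", "arguments": {"rows": [[[0,0,0],[0,0,-30],1],[[0,0,0],[0,0,-30],1],[[0,0,0],[0,0,-30],1],[[0,0,0],[0,0,-30],1],[[0,0,0],[0,0,0],1]]}}

```text
t: 16.32
tcp_pos: [0.492, -0.3984, 0.1453]
tool_rot: [0.619, 0.786, -0.001, 0.007]
force: [1.1, -0.8, -0.3]
finger_gap: 0.222
gripper_force: 34.8
```

```bash
python3 -c "
from h import *
plan(595.5,43.5,135,85.8)"
```

```text
t 16.32 at [ 492.  -398.4  145.3] yaw 13.6 | turn -72.2, shift [-70.8 448.3   6.6] (|454|) q6~-82 gap 0.222 F [ 1.1 -0.8 -0.3] grip 34.8 tilt [ 0.009 -0.01 ]
```

Request:
{"name": "play_rows", "arguments": {"rows": [[[0,0,-6.6],[0,0,0],1],[[0,0,-6.6],[0,0,0],1],[[0,0,-6.6],[0,0,0],1],[[0,0,-6.6],[0,0,0],1],[[0,0,-6.6],[0,0,0],1],[[0,0,-6.6],[0,0,0],1],[[0,0,-6.6],[0,0,0],1],[[0,0,-6.6],[0,0,0],1],[[0,0,-6.6],[0,0,0],1],[[0,0,-6.6],[0,0,0],1],[[0,0,-6.2],[0,0,0],1],[[0,0,0],[0,0,0],1]]}}

```text
t: 17.32
tcp_pos: [0.4888, -0.395, 0.138]
tool_rot: [0.036, 0.999, 0.0, 0.0]
force: [-0.6, -0.2, -0.1]
finger_gap: 0.221
gripper_force: 34.8
```

Request:
{"name": "play_rows", "arguments": {"rows": [[[0,0,0],[-6,37,0],1],[[0,0,0],[-6,37,0],1],[[0,0,0],[-6,37,0],1],[[0,0,0],[-6,37,0],1],[[0,0,0],[-6,37,0],1],[[0,0,0],[-6,37,0],1],[[0,0,0],[-6,37,0],1],[[0,0,0],[-6,37,0],1],[[0,0,0],[-6,37,0],1],[[0,0,0],[-6,37,0],1],[[0,0,0],[-6,37,0],1],[[0,0,0],[-6,37,0],1]]}}

```text
t: 18.32
tcp_pos: [0.5936, 0.0442, 0.1381]
tool_rot: [0.038, 0.999, -0.0, 0.0]
force: [0.7, -0.3, -0.1]
finger_gap: 0.222
gripper_force: 34.8
```

Request:
{"name": "play_rows", "arguments": {"rows": [[[0,0,0],[0,0,0],1],[[0,0,0],[0,0,0],1]]}}

```text
t: 18.48
tcp_pos: [0.5935, 0.0446, 0.138]
tool_rot: [0.036, 0.999, -0.0, 0.0]
force: [0.8, -0.1, 0.3]
finger_gap: 0.223
gripper_force: 34.8
```

```bash
python3 -c "
from h import *
plan(595.5,43.5,31,85.8)"
```

```text
t 18.48 at [593.5  44.6 138. ] yaw 85.9 | turn 0.1, shift [ -2.   -0.9 107. ] (|107|) q6~-82 gap 0.223 F [ 0.8 -0.1  0.3] grip 34.8 tilt [ 0. -0.]
```

Request:
{"name": "play_rows", "arguments": {"rows": [[[0,0,0],[-2,-1,35],1],[[0,0,0],[0,0,35],1],[[0,0,0],[0,0,25],1],[[0,0,0],[0,0,12],1],[[0,0,0],[0,0,0],1],[[0,0,0],[0,0,0],1]]}}

```text
t: 18.98
tcp_pos: [0.5954, 0.0399, 0.0307]
tool_rot: [0.038, 0.999, -0.0, -0.0]
force: [0.8, 0.1, 0.2]
finger_gap: 0.225
gripper_force: 37.3
```

Request:
{"name": "play_rows", "arguments": {"rows": [[[0,0,0],[0,0,0],0.65],[[0,0,0],[0,0,0],0.65],[[0,0,0],[0,0,0],0.65],[[0,0,0],[0,0,0],0.65],[[0,0,0],[0,0,-35],0.65],[[0,0,0],[0,0,-35],0.65],[[0,0,0],[0,0,-35],0.5],[[0,0,0],[0,0,-35],0.5],[[0,0,0],[35,0,-20],0.5],[[0,0,0],[35,0,0],0.5],[[0,0,0],[0,0,0],0.5],[[0,0,0],[0,0,0],0.5]]}}

```text
t: 19.98
tcp_pos: [0.5229, 0.047, 0.1915]
tool_rot: [0.037, 0.999, 0.0, -0.001]
force: [-0.2, 0.3, 0.5]
finger_gap: 0.5
gripper_force: 0.0
```

```bash
python3 -c "
from h import *
plan(595.5,43.5,31,85.8)
c,im,d=snap('wrist','w6.png'); P=cloud(c,d)
for n,p in dict(long=(.59,-.057),short=(.595,.043),mov=(.495,.07),rnd=(.488,-.07)).items():
    try: print(n,top(P,px(c,[*p,.031])[0],.025,.036))
    except Exception as e: print(n,px(c,[*p,.031]))"
```

```text
t 19.98 at [522.9  47.  191.5] yaw 85.8 | turn -0.0, shift [-72.9   1.8 160.4] (|176|) q6~-82 gap 0.500 F [-0.2  0.3  0.5] grip 0.0 tilt [-0.002  0.   ]
long {'c': array([583.8, -53.7]), 'size': array([60.6, 20.1]), 'ang': -4.0, 'z': 31.5, 'n': 917}
short {'c': array([595.7,  40. ]), 'size': array([41.5, 19.9]), 'ang': -4.6, 'z': 31.5, 'n': 661}
mov {'c': array([494.3,  48.4]), 'size': array([56.1, 55.9]), 'ang': -3.7, 'z': 29.7, 'n': 2934}
rnd {'c': array([488.6, -51.7]), 'size': array([54.6, 54.6]), 'ang': -50.6, 'z': 31.6, 'n': 1953}
```

View pics/w6.png

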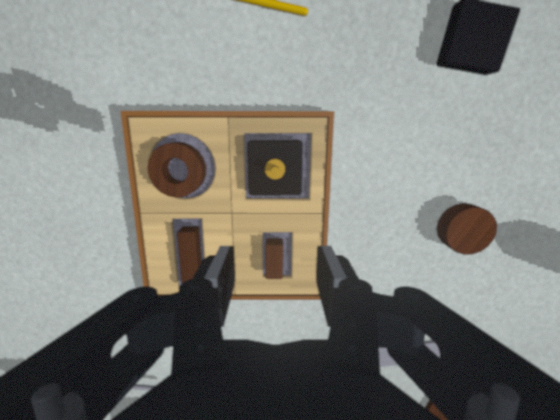

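All four parts lie flat in their own pockets: ring (178,168), movement (275,168), long marker (188,252) and short marker (275,257). The case and disc were not touched. Signing off.

```bash
python3 -c "
from station import *
print(sign_off())"
```

```text
the job is handed in; nothing more can be done
None
```

The wall-clock kit is packed and handed in: all four parts are flat in their own pockets, the movement shaft up, with centres about 4 mm or less off by my camera measurements; I did not touch the empty case or the solid disc, and sign-off returned no verdict.

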